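# Raise a pour-over stand's holder to the mug ring and lock it

## Task

The dripper holder of the pour-over coffee stand is clamped too low for the mug. Take the lever by its upright knob, swing it right open (from then on only your grip carries the holder, so do not let it drop), slide the holder up the post until the top edge of its collar is level with the lower of the two dark rings, and, holding it at that height, swing the lever fully shut again. Do not drag the holder along while it is clamped, leave the mug and the coffee jar alone, and finish still gripping the knob: the program ends while holding, with the lever shut and the holder at the ring.

Things in the scene. Friction and masses are not known exactly. Their poses are not given: they have to be found in the camera images.
- stand: Pour-over coffee stand, fixed to the worktop: wooden base 130 x 225 x 18 mm, square steel post 16 mm wide rising to 281 mm, two dark rings 4 mm tall round it. Origin: on the worktop, on the post's axis. z up; y runs from the post to under the dripper (base y -38 to +188, x -65 to +65 mm); -x is the side with the lever's pin, roughly facing the robot.
- mug_mark (a point): Middle of the lower dark ring, on the post's axis, 184 mm above the worktop. (The upper ring, not wanted, is 50 mm higher.)
- collar_edge (a point): Middle of the top edge of the holder's aluminium collar (44 x 44 x 36 mm), on the post's axis. The collar carries, on the stand's +y side, an arm with a white dripper cone (112 mm across, centre 112 mm from the post, rim 20 mm above this edge). At the start the edge is 20 to 80 mm below the lower ring.
- holder (a joint): Height of the holder along the post in m, growing upward: 0 lowest stop, 0.090 collar's top edge on the lower ring, 0.158 top stop. Holder, lever and knob weigh about 0.45 kg and run freely (1 N of friction): unclamped and let go, they fall.
- cam_lever (a joint): Angle of the cam lever about its upright pin in rad: 0 shut (at its stop, pointing to the stand's -y), growing clockwise seen from above to 1.4 fully open (at its stop, pointing almost to the stand's -x). Above about 1.0 the holder is free; below, the cam clamps it to the post, harder the further it shuts. The lever stays where it is left; it needs up to 3 N at the knob.
- cam_pin (a point): Point on the axis of the lever's upright pin, 12 mm below the collar's top edge; the pin stands 28 mm in front of the post's axis (stand's -x) and rides up and down with the holder.
- lever_knob: Black upright cylindrical knob on the end of the lever, 22 mm across, 45 mm tall, fixed to it; its axis circles the pin at a radius of 95 mm. Origin: middle of the knob's underside, on top of the steel lever arm (10 mm wide, 12 mm tall, running level to the pin). z up. The underside is level with cam_pin.
- mug: Empty white mug with one handle, 82 mm across and 94 mm tall, standing beside the stand; loose bystander. Origin at the middle of its underside.
- coffee_jar: Tall storage jar of ground coffee, 92 mm across and 167 mm tall, grey lid; loose bystander. Origin at the middle of its underside.

How it is judged:
By the outcome, as a careful person would: the job done as asked, in the order asked, and still so for the second after the job is handed in, while the arm keeps its last pose, push and grip.
It also fails if it takes over 45 s, if anything falls off the work surface, if the arm or the gripper's body presses on something with over 40 N, if the wrist force passes 120 N, or if a joint passes its speed limit or range.

## Robot

A 6-joint arm with a two-finger parallel gripper is mounted at the origin on the work surface; the furniture and walls round the work are solid. World frame = base frame: x ahead of the robot, y to its left, z up, the work surface at z = 0. Lengths are in m, angles in rad, forces in N, time in s.
With the tool pointing down it reaches from about 0.35 to 0.975 m from the base axis. Payload 4.9 kg.
Tool frame: the origin (TCP) lies midway between the tips of the shut fingers; the grasp point (between the pads) lies 19 mm behind it; z points along the fingers, y is the line along which they close (so a half turn about z gives the same grasp; the last joint's range is limited). The gripper opens to 85 mm and grips with 20 to 120 N. Pads are 22 mm wide; open, the fingers measure 114 mm over their backs; the gripper's body (76 mm by 85 mm) begins 54 mm behind the grasp point. The pads swing forward as they close: fully open they stand 13 mm farther back than shut.
Start: joints at [-1.231, 0.053, 1.613, -0, 1.476, -0.119], TCP at [0.277, -0.56, 0.231] pointing down, gripper open.
Joint ranges: [-3.01, 3.01], [-1.01, 2.22], [0.06, 2.58], [-1.02, 4.17], [0.09, 2.62], [-3.14, 3.14]. Speed limits (rad/s): [2.57, 2.57, 3.14, 3.14, 3.14, 3.14].

## Interface

Orientations are given as a unit quaternion [w, x, y, z].
In Python, from plant import manip gives the robot as it stands.
- The arm moves only by the shell command python3 shift.py 'ROWS'. ROWS is a JSON list of rows, 1 to 5 of them, each of 7 numbers: the opening from 0.0 (shut) to 1.0 (fully open), then dx, dy, dz in m, then a rotation vector rx, ry, rz in rad; each row shifts and turns the commanded pose from where the row before left it, along the tool's axes as they then stand; what a row does not reach is not made up. A row lasts 1/8 s, in which the tool goes at most 0.0625 m and 0.188 rad, less where a joint would pass 70% of its speed; a pose out of reach is approached as far as the arm can. The fingers move at their own pace and stop on an object; the grip force is fixed at half the most. Time passes only in rows, so rows that do not move let the fingers close. It prints the time, the measured TCP pose, the force, the opening and the grip force at its end.
- manip.state(): the state, without advancing time (a new reading comes with each control period).
- manip.grab_frame(name): name is "scene" or "top"; returns the picture (420x560x3 uint8, red, green, blue); there is no depth.
- manip.camera_params(name): a dict with "intrinsics" (3x3 intrinsics, pixels), "k1" (the pictures are not rectified: a ray, as slopes to the right and down, at radius r is drawn at 1 + k1 r^2 times it, then the intrinsics apply), "xyz" and "orientation" of the camera in the world. Camera axes: x right, y down, z forward; pixel columns grow to the right and rows downward; lengths in m; the calibration is good to about 2 mm. A picture is of the moment at which its call begins. camera_params takes no time and is no camera call.
- manip.job_done(): hands the job in; it is judged then, once.
The state is a dict: "time": time; "joint_pos": joint angles; "joint_vel": joint speeds; "joint_efforts": joint torques, N m; "tool_pos": TCP position; "tool_rot": TCP orientation; "contact_force": force on the tool from outside, world axes, zero at the start; "ft_torque": the same for the moment, N m; "gripper_width": opening from 0.0 (shut) to 1.0 (fully open); "grasp_force": force on a finger pad.
Only numpy, scipy, OpenCV 4.12 (cv2) and the standard library are available. Lean on these libraries where they do the work, as an engineer would, in place of code of your own. Each camera call takes 0.05 s, during which the arm holds its last target. There are 200 camera calls.

## Working session

There is one attempt and no reset: what is moved stays moved. The work goes in short steps, Python scripts to look and compute and a shell command to move; the robot and the scene stay as the last step left them, time stands still between calls to the robot, and variables do not carry over. Pictures are saved under pics/ and viewed, at most 10 in all, crops included, and the job is handed in when it is done.

```bash
ls; mkdir -p pics; cat > h.py <<'E'
import numpy as np, cv2
from scipy.spatial.transform import Rotation as R
from plant import manip
def cam(n):
    p=manip.camera_params(n); q=p["orientation"]
    return np.array(p["intrinsics"]),p["k1"],np.array(p["xyz"]),R.from_quat([q[1],q[2],q[3],q[0]])
def ray(n,u,v):
    K,k,o,r=cam(n)
    s=cv2.undistortPoints(np.array([[[u,v]]],float),K,np.array([k,0,0,0,0.]))[0,0]
    d=r.apply([s[0],s[1],1]); return o,d/np.linalg.norm(d)
def plane(n,u,v,z):
    o,d=ray(n,u,v); return o+d*(z-o[2])/d[2]
def tri(rs):
    A=sum(np.eye(3)-np.outer(d,d) for o,d in rs); b=sum((np.eye(3)-np.outer(d,d))@o for o,d in rs)
    return np.linalg.solve(A,b)
def proj(n,P):
    K,k,o,r=cam(n); c=r.inv().apply(np.array(P)-o)
    return cv2.projectPoints(c.reshape(1,3),np.zeros(3),np.zeros(3),K,np.array([k,0,0,0,0.]))[0].ravel()
def snap(n,f):
    im=manip.grab_frame(n); cv2.imwrite(f"pics/{f}.png",cv2.cvtColor(im,cv2.COLOR_RGB2BGR)); return im
def tool():
    s=manip.state(); q=s["tool_rot"]; return np.array(s["tool_pos"]),R.from_quat([q[1],q[2],q[3],q[0]])
E
python3 - <<'E'
from h import *
np.set_printoptions(precision=4,suppress=True)
for n in("scene","top"):
    snap(n,n+"0"); K,k,o,r=cam(n); print(n,K.tolist(),k,o,r.as_matrix())
s=manip.state(); print(s); print(tool()[1].as_matrix())
E
```

```text
pics
plant.py
shift.py
scene [[386.50020352107197, 0.0, 284.1911324483023], [0.0, 386.50020352107197, 210.708462445171], [0.0, 0.0, 1.0]] -0.05630417234618676 [0.0169 0.5786 0.7745] [[-0.6549 -0.5329  0.5358]
 [-0.7556  0.4741 -0.4521]
 [-0.0131 -0.7009 -0.7131]]
top [[496.04621091242717, 0.0, 272.48556912432207], [0.0, 496.04621091242717, 213.2552468846306], [0.0, 0.0, 1.0]] -0.04345758934692975 [0.3728 0.165  1.1416] [[-0.0289 -0.991   0.1308]
 [-0.9995  0.0301  0.0071]
 [-0.011  -0.1306 -0.9914]]
{'time': 0.1, 'joint_pos': array([-1.231 ,  0.0533,  1.6141,  0.    ,  1.476 , -0.119 ]), 'joint_vel': array([-0.0008, -0.0002, -0.0036,  0.0019,  0.0013,  0.0007]), 'joint_efforts': array([  0.0002, -39.4903, -37.1364,  -0.0001,   0.0039,  -0.    ]), 'tool_pos': array([ 0.2766, -0.5598,  0.2302]), 'tool_rot': array([-0.0009,  0.9738,  0.2274, -0.0001]), 'contact_force': array([-0.9488, -0.2076, -0.457 ]), 'ft_torque': array([-0.0086, -0.0096,  0.0282]), 'grasp_force': 0.0, 'gripper_width': 1.003217974027011}
[[ 0.8966  0.4429 -0.0006]
 [ 0.4429 -0.8966  0.0017]
 [ 0.0002 -0.0018 -1.    ]]
```

View pics/scene0.png

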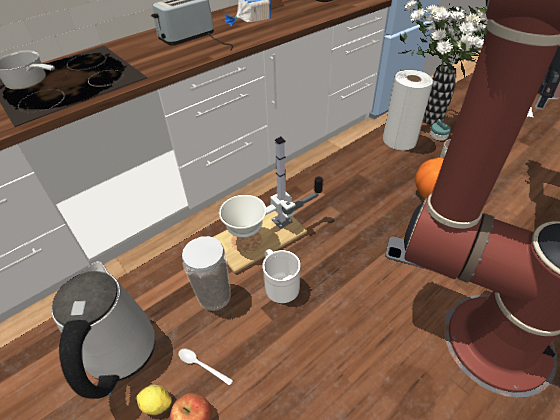

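View pics/top0.png

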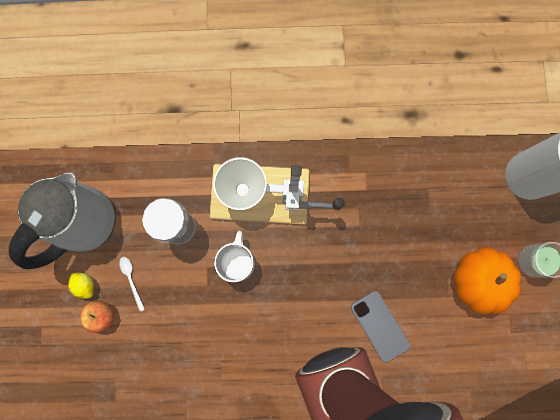

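The scene view shows the post from about (280,140) to (284,220), the knob at (318,185), the mug at (282,277) and the jar at (207,272). In the top view the knob is at (339,203), the post top at about (296,172) and the cone at (241,184). Next I'll enlarge both.

```bash
python3 - <<'E'
import cv2,numpy as np
a=cv2.imread('pics/scene0.png')[130:240,255:335]; b=cv2.imread('pics/top0.png')[155:235,275:355]
a=cv2.resize(a,None,fx=5,fy=5,interpolation=cv2.INTER_CUBIC); b=cv2.resize(b,None,fx=5,fy=5,interpolation=cv2.INTER_CUBIC)
b=cv2.copyMakeBorder(b,0,150,0,0,cv2.BORDER_CONSTANT)
cv2.imwrite('pics/z0.png',np.hstack([a,b]))
E
```

```text
(no output)
```

View pics/z0.png

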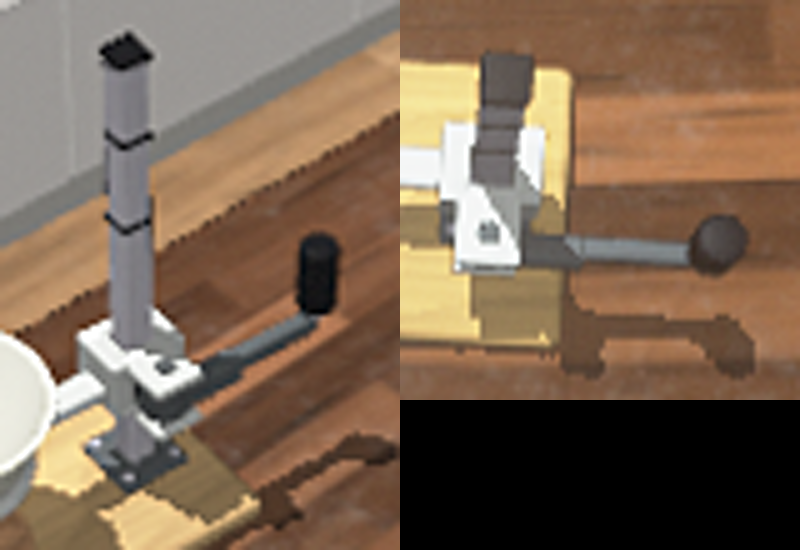

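The enlargement shows these points:
- **Scene:** knob top centre about (318.6,178.6), cap about (280.2,140), and lower ring front corner at (279.5,175.5).
- **Top:** knob top about (339.4,203), cap (296.6,170), and pin head (292.6,201.4).

The lever is shut, pointing to the stand's -y.

```bash
python3 - <<'E'
from h import *
np.set_printoptions(precision=4,suppress=True)
from scipy import ndimage
def t(a,b):
    r=[ray("scene",*a),ray("top",*b)]; P=tri(r); print(P,proj("scene",P)-a,proj("top",P)-b); return P
print("knobtop");k=t((318.6,178.8),(339.4,203.2))
print("cap");c=t((280.2,140),(296.6,170.3))
print("pin");p=t((288.4,203.3),(292.6,201.6))
# base yellow mask in top
im=cv2.imread('pics/top0.png'); h=cv2.cvtColor(im,cv2.COLOR_BGR2HSV)[150:235,200:320]
for q in [(212,165),(310,168.5),(306,224),(210,219)]: print("base",plane("top",*q,.018))
for n in("scene",):
  print("mug");
print(plane("scene",318.4,191.6,k[2]-.045))
print("mug top c",plane("top",237,261,.094)," jar",plane("top",165,219,.167),"cone",plane("top",240.5,184,k[2]))
E
python3 shift.py '[[1,0,0,-0.012,0,0,-0.18],[1,0,0,-0.012,0,0,-0.18],[1,0,0,-0.012,0,0,-0.18],[1,0,0,-0.012,0,0,-0.18],[1,0,0,-0.012,0,0,-0.18]]'; python3 shift.py '[[1,0,0,0,0,0,-0.12],[1,0,0,0,0,0,0],[1,0,0,0,0,0,0]]'
cat > go.py <<'E'
import sys
from h import *
np.set_printoptions(precision=4,suppress=True)
p,r=tool(); print("tcp",p,"yaw_y",np.arctan2(*r.as_matrix()[1::-1,1]),"tool z",r.as_matrix()[:,2])
if len(sys.argv)>3: print("tool-axes delta",r.inv().apply(np.array(list(map(float,sys.argv[1:4])))-p))
s=manip.state(); print(s["time"],s["contact_force"],s["gripper_width"],s["grasp_force"],s["joint_pos"])
E
python3 go.py 0.5235 0.0345 0.28
```

```text
time: 0.72
tool_pos: [0.2767, -0.56, 0.2909]
tool_rot: [-0.001, 0.776, 0.631, 0.0]
contact_force: [-0.2, 0.5, 0.4]
gripper_width: 0.998
grasp_force: 0.0
time: 1.1
tool_pos: [0.2767, -0.5601, 0.2906]
tool_rot: [-0.001, 0.739, 0.673, 0.0]
contact_force: [-0.6, -0.1, 0.0]
gripper_width: 0.997
grasp_force: 0.0
tcp [ 0.2767 -0.5601  0.2906] yaw_y -0.09366591706389116 tool z [-0.0004  0.0011 -1.    ]
tool-axes delta [0.615  0.1901 0.0111]
1.1 [-0.5665 -0.1088  0.0283] 0.997154435630185 0.0 [-1.231   0.0245  1.5438 -0.      1.5745 -1.1373]
```

```bash
python3 shift.py '[[1,0.05,0.0155,0,0,0,0],[1,0.05,0.0155,0,0,0,0],[1,0.05,0.0155,0,0,0,0],[1,0.05,0.0155,0,0,0,0],[1,0.05,0.0155,0,0,0,0]]' >/dev/null; python3 shift.py '[[1,0.05,0.0155,0,0,0,0],[1,0.05,0.0155,0,0,0,0],[1,0.05,0.0155,0,0,0,0],[1,0.05,0.0155,0,0,0,0],[1,0.05,0.0155,0,0,0,0]]'>/dev/null;python3 shift.py '[[1,0.05,0.0155,0,0,0,0],[1,0.05,0.0155,0,0,0,0],[1,0.015,0.004,0,0,0,0],[1,0,0,0,0,0,0],[1,0,0,0,0,0,0]]';python3 go.py 0.5235 0.0345 0.28
python3 -c "
from h import *
import numpy as np
a=snap('scene','s1'); b=snap('top','t1')
a=cv2.resize(a[80:240,235:395],None,fx=2.5,fy=2.5)
b=cv2.resize(b[130:290,250:410],None,fx=2.5,fy=2.5)
cv2.imwrite('pics/z1.png',np.hstack([a,b])[:,:,::-1])"
```

```text
time: 2.98
tool_pos: [0.5222, 0.0334, 0.2912]
tool_rot: [0.0, 0.739, 0.673, -0.0]
contact_force: [-0.3, -0.3, 0.0]
gripper_width: 1.002
grasp_force: 0.0
tcp [0.5222 0.0334 0.2912] yaw_y -0.09366165872255501 tool z [-0.0003 -0.0006 -1.    ]
tool-axes delta [0.0012 0.0012 0.0112]
2.975 [-0.2928 -0.3328  0.0002] 1.0021031558626092 0.0 [-0.078  -0.2214  1.7719 -0.0006  1.5914  0.0156]
```

View pics/z1.png

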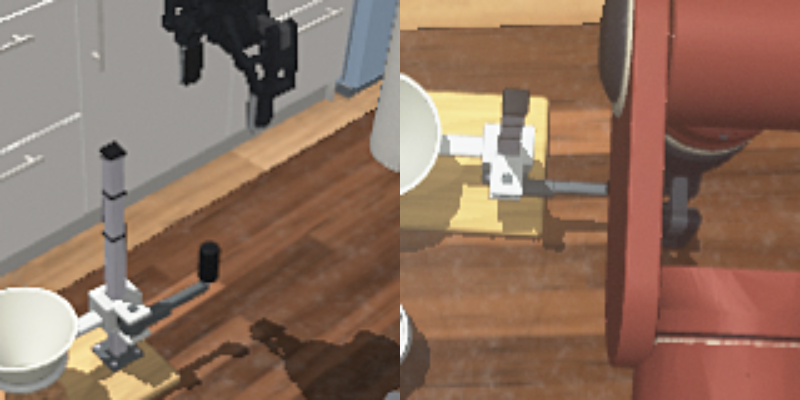

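```bash
python3 shift.py '[[1,0.001,0.001,0.04,0,0,0],[1,0,0,0.04,0,0,0],[1,0,0,0.04,0,0,0],[1,0,0,0.04,0,0,0],[1,0,0,0.032,0,0,0]]'; python3 shift.py '[[1,0,0,0,0,0,0],[0,0,0,0,0,0,0],[0,0,0,0,0,0,0],[0,0,0,0,0,0,0],[0,0,0,0,0,0,0]]';python3 shift.py '[[0,0,0,0,0,0,0],[0,0,0,0,0,0,0],[0,0,0,0,0,0,0]]'; python3 go.py 0.5235 0.0345 0.1
```

```text
time: 3.7
tool_pos: [0.5228, 0.0344, 0.0977]
tool_rot: [-0.0, 0.74, 0.673, -0.0]
contact_force: [0.7, 0.8, 0.6]
gripper_width: 0.999
grasp_force: 0.0
time: 4.32
tool_pos: [0.5236, 0.0355, 0.1003]
tool_rot: [0.0, 0.739, 0.674, -0.0]
contact_force: [-2.1, 0.3, 4.0]
gripper_width: 0.247
grasp_force: 58.3
time: 4.7
tool_pos: [0.5236, 0.0355, 0.1002]
tool_rot: [0.0, 0.739, 0.674, -0.0]
contact_force: [-2.6, -1.3, 5.5]
gripper_width: 0.247
grasp_force: 58.4
tcp [0.5236 0.0355 0.1002] yaw_y -0.09177864583359041 tool z [-0.0003 -0.0003 -1.    ]
tool-axes delta [-0.001   0.      0.0002]
4.7 [-2.5957 -1.2681  5.5158] 0.24718198381647058 58.37269842624664 [-0.0741 -0.0674  1.9601 -0.0003  1.2492  0.0178]
```

```bash
python3 shift.py '[[0,0,0,-0.0015,0,0,0],[0,0.0005,-0.0095,0,0,0,0.1],[0,0.0005,-0.0095,0,0,0,0.1],[0,0.0005,-0.0095,0,0,0,0.1],[0,0.0005,-0.0095,0,0,0,0.1]]'; python3 shift.py '[[0,0.0005,-0.0095,0,0,0,0.1],[0,0.0005,-0.0095,0,0,0,0.1],[0,0,0,0,0,0,0]]'; python3 go.py
```

```text
time: 5.32
tool_pos: [0.4873, 0.047, 0.1004]
tool_rot: [-0.0, 0.859, 0.512, 0.001]
contact_force: [1.9, 2.3, -1.6]
gripper_width: 0.242
grasp_force: 59.4
time: 5.7
tool_pos: [0.4715, 0.058, 0.1004]
tool_rot: [-0.001, 0.905, 0.426, 0.001]
contact_force: [0.8, 3.1, -2.5]
gripper_width: 0.244
grasp_force: 59.3
tcp [0.4715 0.058  0.1004] yaw_y -0.6903960315504992 tool z [ 0.0005  0.0014 -1.    ]
5.7 [ 0.8278  3.086  -2.4786] 0.24351879540590846 59.33459401130676 [-0.0354 -0.1961  2.0753  0.0015  1.2619  0.6546]
```

```bash
python3 shift.py '[[0,0.0005,-0.0095,0,0,0,0.1],[0,0.0005,-0.0095,0,0,0,0.1],[0,0.0005,-0.0095,0,0,0,0.1],[0,0.0005,-0.0095,0,0,0,0.1],[0,0.0005,-0.0095,0,0,0,0.1]]'; python3 shift.py '[[0,0.0005,-0.0095,0,0,0,0.1],[0,0.0005,-0.0095,0,0,0,0.1],[0,0.0002,-0.004,0,0,0,0.04],[0,0,0,0,0,0,0],[0,0,0,0,0,0,0]]'; python3 go.py
```

```text
time: 6.32
tool_pos: [0.4444, 0.096, 0.1004]
tool_rot: [-0.001, 0.982, 0.188, 0.001]
contact_force: [3.5, 4.2, -5.0]
gripper_width: 0.244
grasp_force: 59.1
time: 6.95
tool_pos: [0.4387, 0.1181, 0.1004]
tool_rot: [-0.001, 0.998, 0.071, 0.0]
contact_force: [2.1, 5.9, -4.3]
gripper_width: 0.24
grasp_force: 59.2
tcp [0.4387 0.1181 0.1004] yaw_y -1.4294888640220806 tool z [ 0.0007  0.0018 -1.    ]
6.95 [ 2.1341  5.9202 -4.3091] 0.24027496955791366 59.16326344013214 [ 0.0979 -0.2535  2.1228  0.0018  1.2714  1.5268]
```

```bash
python3 shift.py '[[0,0.0003,-0.006,0,0,0,0.06],[0,0,0,0,0,0,0],[0,0,0,0,0,0,0]]'; python3 shift.py '[[0,0.0,-0.003,0,0,0,0.03],[0,0,0,0,0,0,0],[0,0,0,0,0,0,0]]'; python3 go.py
```

```text
time: 7.32
tool_pos: [0.438, 0.1239, 0.1004]
tool_rot: [-0.001, 0.999, 0.041, 0.0]
contact_force: [2.6, 4.3, -4.4]
gripper_width: 0.245
grasp_force: 59.1
time: 7.7
tool_pos: [0.4379, 0.1257, 0.1007]
tool_rot: [0.001, 1.0, 0.025, 0.0]
contact_force: [4.4, -2.3, -5.3]
gripper_width: 0.24
grasp_force: 59.2
tcp [0.4379 0.1257 0.1007] yaw_y -1.5208467192452744 tool z [ 0.0008 -0.0018 -1.    ]
7.7 [ 4.447  -2.295  -5.3026] 0.23983012237503995 59.1753226518631 [ 0.1171 -0.2493  2.119  -0.002   1.2714  1.6385]
```

```bash
python3 shift.py '[[0,0,0,-0.005,0,0,0],[0,0,0,-0.005,0,0,0],[0,0,0,0,0,0,0]]';  python3 shift.py '[[0,0,0,-0.012,0,0,0],[0,0,0,-0.015,0,0,0],[0,0,0,-0.015,0,0,0],[0,0,0,-0.015,0,0,0],[0,0,0,-0.008,0,0,0]]';python3 shift.py '[[0,0,0,0,0,0,0],[0,0,0,0,0,0,0]]'; python3 go.py
python3 -c "
from h import *
a=snap('scene','s2'); b=snap('top','t2')
a=cv2.resize(a[125:235,250:330],None,fx=5,fy=5,interpolation=2)
b=cv2.resize(b[150:260,275:355],None,fx=5,fy=5,interpolation=2)
cv2.imwrite('pics/z2.png',np.hstack([a,b])[:,:,::-1])"
```

```text
time: 8.07
tool_pos: [0.4379, 0.1257, 0.1111]
tool_rot: [0.001, 1.0, 0.025, 0.0]
contact_force: [3.6, -3.9, -3.9]
gripper_width: 0.244
grasp_force: 59.3
time: 8.7
tool_pos: [0.4379, 0.1257, 0.1761]
tool_rot: [0.001, 1.0, 0.025, 0.0]
contact_force: [5.9, -3.3, -5.5]
gripper_width: 0.245
grasp_force: 59.1
time: 8.95
tool_pos: [0.4379, 0.1258, 0.1758]
tool_rot: [0.001, 1.0, 0.025, 0.0]
contact_force: [3.9, -4.1, -3.6]
gripper_width: 0.245
grasp_force: 59.2
tcp [0.4379 0.1258 0.1758] yaw_y -1.5217251890674381 tool z [ 0.0009 -0.0017 -1.    ]
8.95 [ 3.8558 -4.065  -3.596 ] 0.24482671282508206 59.204415678977966 [ 0.1172 -0.333   2.0537 -0.0018  1.4202  1.6392]
```

View pics/z2.png

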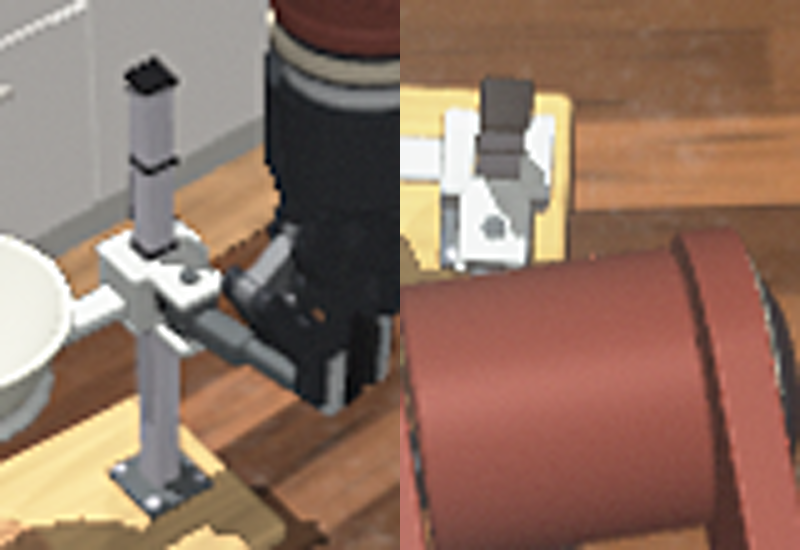

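In the scene crop the collar top now lies just below the lower ring, whose front vertex is at about (281,175.5). The upper ring's front vertex is at about (280.6,159), and the pin head is at (287.6,180) in the scene and (293.6,195.4) in the top view. I'll measure the remaining gap from intensity profiles.

```bash
python3 - <<'E'
from h import *
np.set_printoptions(precision=4,suppress=True,linewidth=200)
g=cv2.imread('pics/s2.png',0)
print("rows",list(range(152,182)))
for c in range(275,288): print(c,g[152:182,c])
print("old"); g=cv2.imread('pics/s0.png' if 0 else 'pics/s1.png',0)
for c in (277,278,279,280,281,282): print(c,g[152:206,c])
r=[ray("scene",287.6,180),ray("top",293.6,195.4)];print("pin",tri(r))
for z in (.182,.184,.186,.232,.236,.281): 
  # near corner of post toward the scene camera, post axis
  print(z,proj("scene",[.5626,.126,z]))
E
```

```text
rows [152, 153, 154, 155, 156, 157, 158, 159, 160, 161, 162, 163, 164, 165, 166, 167, 168, 169, 170, 171, 172, 173, 174, 175, 176, 177, 178, 179, 180, 181]
275 [156 158 158 155 143 146 163 154 148 150 139 123 122 123 115 113 113 149 150 255 255 215 238 253 247 245 250 253 200 141]
276 [141 139 142 126  66  48 133 123 112 111 114 116 116 117  93  90  85 143 150 188 145  92  97 242 255 248 246 250 253 170]
277 [142 141 142 147 132  63  77 133 148 147 146 147 148 146 148 148 147 146 142 140 143  93  39 108 247 252 244 246 254 180]
278 [140 140 142 143 149 122  45  74 139 146 144 143 144 144 144 144 144 145 142 143 146 152  99  53 116 236 247 249 235 147]
279 [135 138 137 137 140 151  89   7 130 142 139 139 138 140 140 139 140 140 143 140 141 147 153  76  31 198 249 249 209 134]
280 [130 129 130 130 133 143  86  30 122 134 131 130 131 131 132 133 132 134 137 137 137 139 147  83  14 220 255 249 239 163]
281 [132 131 132 131 135 131  50  78 130 133 132 132 131 132 132 133 133 131 132 131 133 135 130  39  74 244 255 251 251 230]
282 [130 128 130 131 138  83  27 122 138 130 129 129 131 130 1
[... 1518 characters left out ...]
1 132 132 131 134 133 132 134 133 133 129 115 188
 253 247 186 129 112]
281 [125 125 124 125 130 124  48  74 124 127 125 127 126 125 127 127 127 127 125 126 127 130 122  38  77 125 127 125 125 126 126 126 126 123 125 123 123 123 125 122 124 125 124 123 125 123 120 107 247
 255 249 246 204 123]
282 [124 125 124 125 133  79  27 117 131 125 124 123 124 125 126 126 123 125 126 125 127 133  83  32 122 132 128 126 125 126 126 127 126 128 126 128 127 128 126 128 126 125 126 126 126 127 121 115 255
 248 241 244 246 202]
pin [0.534  0.1296 0.1801]
0.182 [280.9478 172.8581]
0.184 [280.9318 172.2102]
0.186 [280.9158 171.5603]
0.232 [280.5338 156.0465]
0.236 [280.4992 154.6442]
0.281 [280.0958 138.2396]
```

```bash
python3 - <<'E'
from h import *
np.set_printoptions(precision=2,suppress=True,linewidth=200)
g=cv2.imread('pics/s2.png',0)
print("rows 170..192")
for c in range(269,284): print(c,g[170:193,c])
y=np.array([.078,.997,0]);x=np.array([.997,-.078,0]);o=np.array([.5626,.126,0])
P=lambda a,b,z: proj("scene",o+a*x+b*y+np.array([0,0,z]))
for z in(.182,.184,.186,.232,.236): print("ring",z,P(-.008,.008,z),P(.008,.008,z),P(-.008,-.008,z))
for z in(.178,.180,.182,.184): print("collar",z,P(-.022,.022,z),P(.022,.022,z),P(.022,-.022,z),"hole",P(-.008,.008,z))
E
```

```text
rows 170..192
269 [127 126 151 148 202 158 137 144 147 150 153 148 160 255 253 248 249 251 221 149 122  88  83]
270 [127 138 147 203 255 242 153 149 145 145 144 132 238 254 250 248 252 245 168 137  89  78  85]
271 [127 147 137 255 255 255 215 143 135 142 140 130 255 255 250 249 251 222 149 122  89  79  85]
272 [139 147 197 255 250 247 253 212 140 137 140 134 136 245 255 255 246 170 137  93  79  84  86]
273 [153 142 255 255 248 244 248 255 208 139 136 140 133 156 247 255 229 149 134  87  79  85  88]
274 [150 205 254 249 249 245 245 250 254 201 138 137 139 134 154 228 176 131 128 112  82  83  87]
275 [150 255 255 215 238 253 247 245 250 253 200 141 139 140 136 134 127 124 122 166 130  92  84]
276 [150 188 145  92  97 242 255 248 246 250 253 170 138 141 141 139 139 140 140 139 172 124  93]
277 [142 140 143  93  39 108 247 252 244 246 254 180 135 136 136 135 137 135 135 135 135 140 114]
278 [142 143 146 152  99  53 116 236 247 249 235 147 125 132 132 134 135 133 133 132 133 121 120]
279 [143 140 141 147 153  76  31 198 249 249 209 134 125 132 135 135 135 133 131 133 131  99 117]
280 [137
[... 305 characters left out ...]
5  69  87 138 129 251 250 247 248 254 236 150  72  47  58  54  76 130 255 236]
ring 0.182 [280.21 175.92] [276.26 172.45] [285.65 173.27]
ring 0.184 [280.19 175.27] [276.24 171.8 ] [285.64 172.62]
ring 0.186 [280.17 174.62] [276.21 171.15] [285.63 171.97]
ring 0.232 [279.76 159.08] [275.66 155.65] [285.42 156.45]
ring 0.236 [279.72 157.67] [275.61 154.25] [285.4  155.04]
collar 0.178 [278.92 182.7 ] [268.16 173.03] [282.95 165.99] hole [280.24 177.21]
collar 0.18 [278.9  182.05] [268.12 172.39] [282.93 165.35] hole [280.22 176.56]
collar 0.182 [278.88 181.4 ] [268.09 171.74] [282.92 164.71] hole [280.21 175.92]
collar 0.184 [278.86 180.75] [268.05 171.1 ] [282.91 164.07] hole [280.19 175.27]
```

```bash
python3 - <<'E'
import cv2
a=cv2.imread('pics/s2.png')[150:195,262:312]
cv2.imwrite('pics/z3.png',cv2.resize(a,None,fx=13,fy=13,interpolation=0))
E
```

```text
(no output)
```

View pics/z3.png

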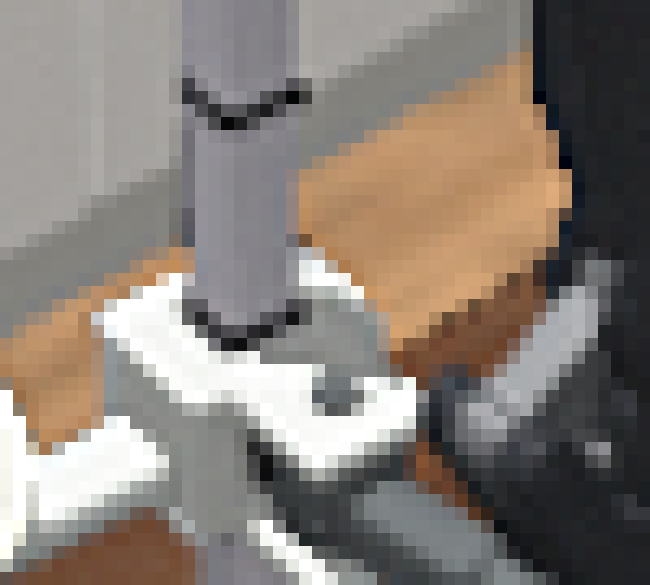

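The zoom shows the whole lower ring visible, with front vertex at about (279.6,175.7). The white collar top starts about 0.7 px (2 mm) below the ring's lower edge, so the collar edge is at about 180 mm. I'll raise it in steps until half the ring's band is hidden.

```bash
cat > prof.py <<'E'
from h import *
np.set_printoptions(precision=2,suppress=True,linewidth=200)
g=np.mean([cv2.cvtColor(manip.grab_frame("scene"),cv2.COLOR_RGB2GRAY) for _ in range(2)],0)
print(tool()[0],manip.state()["contact_force"])
d=lambda a,b:[np.clip(125-g[a:b,c],0,None).sum()/125 for c in (277,278,279,280,281,282)]
u,l=np.array(d(154,162)),np.array(d(170,181)); print(u,l,l.sum()/u.sum())
for c in (278,279,280,281): print(c,g[172:181,c])
E
python3 prof.py
python3 shift.py '[[0,0,0,-0.002,0,0,0],[0,0,0,0,0,0,0]]' >/dev/null; python3 prof.py
python3 shift.py '[[0,0,0,-0.0015,0,0,0],[0,0,0,0,0,0,0]]'>/dev/null; python3 prof.py
```

```text
[0.44 0.13 0.18] [ 4.11 -5.04 -2.17]
[0.88 1.07 1.23 1.08 0.96 1.12] [1.1  0.88 1.12 1.23 1.12 1.07] 1.0290220820189275
278 [146.  153.   99.   52.5 113.5 248.  248.  249.  236. ]
279 [142.  145.5 154.   77.5  32.  197.5 247.  249.5 212.5]
280 [137.5 140.  149.   83.   13.  221.5 253.5 248.5 239.5]
281 [132.  136.  129.   39.5  70.5 243.  255.  252.5 251. ]
[0.44 0.13 0.18] [ 4.78 -4.88 -4.13]
[0.88 1.06 1.22 1.08 0.96 1.12] [1.   0.94 1.2  0.79 0.63 0.84] 0.8538899430740039
278 [146.5 152.5  95.   38.  217.  252.  248.  250.  169. ]
279 [142.  146.  152.   70.   30.  253.  255.  239.5 154. ]
280 [138.5 141.  149.5  77.   74.5 255.  255.  245.5 210. ]
281 [132.5 135.5 126.5  49.  122.  255.  252.  250.  253. ]
[0.44 0.13 0.18] [ 4.74 -3.91 -3.92]
[0.87 1.04 1.24 1.09 0.96 1.1 ] [0.95 0.87 0.53 0.4  0.52 0.75] 0.6404066073697586
278 [146.5 150.5  91.   50.5 227.5 248.5 251.  231.  145. ]
279 [142.5 145.5 149.   58.5 147.  244.  251.  195.5 132. ]
280 [138.  139.5 143.   74.5 193.  250.  247.5 239.  186.5]
281 [132.5 136.  121.   63.5 255.  255.  250.5 251.  245. ]
```

```bash
python3 shift.py '[[0,0,0,-0.0007,0,0,0],[0,0,0,0,0,0,0]]' >/dev/null; python3 prof.py; python3 go.py
```

```text
[0.44 0.13 0.18] [ 4.42 -3.35 -4.07]
[0.89 1.04 1.24 1.09 0.96 1.11] [0.72 0.69 0.59 0.44 0.4  0.24] 0.48768161718256486
278 [145.  149.   88.   75.5 221.  246.  254.  220.5 140. ]
279 [142.5 145.5 147.5  54.5 181.  250.  250.5 179.  121.5]
280 [137.5 138.5 141.   69.5 255.  255.  251.5 234.  160. ]
281 [132.  133.5 117.   83.  255.  255.  249.5 254.  233.5]
tcp [0.4379 0.1257 0.1795] yaw_y -1.521718941405246 tool z [ 0.0008 -0.0017 -1.    ]
10.2 [ 4.4241 -3.3546 -4.069 ] 0.24102784529427376 59.18057084083557 [ 0.1171 -0.3361  2.0497 -0.0018  1.4274  1.6391]
```

```bash
python3 shift.py '[[0,0.0005,0.0095,0,0,0,-0.1],[0,0.0005,0.0095,0,0,0,-0.1],[0,0.0005,0.0095,0,0,0,-0.1],[0,0.0005,0.0095,0,0,0,-0.1],[0,0.0005,0.0095,0,0,0,-0.1]]'; python3 shift.py '[[0,0.0005,0.0095,0,0,0,-0.1],[0,0.0005,0.0095,0,0,0,-0.1],[0,0.0005,0.0095,0,0,0,-0.1],[0,0.0005,0.0095,0,0,0,-0.1],[0,0,0,0,0,0,0]]'; python3 go.py
```

```text
time: 10.82
tool_pos: [0.4512, 0.0821, 0.1795]
tool_rot: [-0.001, 0.962, 0.272, -0.0]
contact_force: [2.2, 2.1, -3.6]
gripper_width: 0.247
grasp_force: 59.5
time: 11.45
tool_pos: [0.4768, 0.0538, 0.1795]
tool_rot: [-0.001, 0.89, 0.456, -0.001]
contact_force: [-0.0, -1.8, -1.5]
gripper_width: 0.242
grasp_force: 59.7
tcp [0.4768 0.0538 0.1795] yaw_y -0.6243579144652367 tool z [-0.0023  0.0005 -1.    ]
11.45 [-0.007  -1.8151 -1.5206] 0.24170878027536913 59.70723867416382 [-0.0431 -0.2673  1.9957  0.0004  1.4155  0.5812]
```

```bash
python3 shift.py '[[0,0.0005,0.0095,0,0,0,-0.1],[0,0.0005,0.0095,0,0,0,-0.1],[0,0.0005,0.0095,0,0,0,-0.1],[0,0.0005,0.0095,0,0,0,-0.1],[0,0.0005,0.0095,0,0,0,-0.1]]'; python3 shift.py '[[0,0.0001,0.003,0,0,0,-0.03],[0,0,0,0,0,0,0],[0,0,0,0,0,0,0]]'; python3 go.py
```

```text
time: 12.08
tool_pos: [0.5204, 0.0359, 0.1795]
tool_rot: [-0.0, 0.749, 0.663, -0.002]
contact_force: [-3.1, -5.7, -0.8]
gripper_width: 0.247
grasp_force: 59.6
time: 12.45
tool_pos: [0.5235, 0.0356, 0.1796]
tool_rot: [0.0, 0.74, 0.673, -0.002]
contact_force: [-1.1, -5.1, -2.5]
gripper_width: 0.244
grasp_force: 59.6
tcp [0.5235 0.0356 0.1796] yaw_y -0.09493843066204855 tool z [-0.002  -0.0026 -1.    ]
12.45 [-1.0977 -5.0922 -2.4696] 0.2440601760758687 59.64534938335419 [-0.0726 -0.1503  1.8963 -0.0027  1.3974  0.0228]
```

```bash
python3 shift.py '[[0,0,0.002,0,0,0,0],[0,0,0,0,0,0,0],[0,0,0,0,0,0,0]]';python3 shift.py '[[0,0,0.002,0,0,0,0],[0,0,0,0,0,0,0],[0,0,0,0,0,0,0]]'; python3 go.py; python3 prof.py
```

```text
time: 12.82
tool_pos: [0.5237, 0.0355, 0.1794]
tool_rot: [-0.001, 0.74, 0.673, -0.003]
contact_force: [-9.0, -5.3, 0.9]
gripper_width: 0.241
grasp_force: 60.5
time: 13.2
tool_pos: [0.524, 0.0354, 0.1793]
tool_rot: [-0.003, 0.74, 0.673, -0.005]
contact_force: [-17.5, -5.7, 6.1]
gripper_width: 0.238
grasp_force: 61.4
tcp [0.524  0.0354 0.1793] yaw_y -0.09439172045189027 tool z [-0.0118 -0.0024 -0.9999]
13.2 [-17.5294  -5.7249   6.1341] 0.23764648052905415 61.36220097541809 [-0.0725 -0.1421  1.8894 -0.0033  1.4059  0.0225]
[0.52 0.04 0.18] [-16.67  -5.66   5.68]
[0.9  1.07 1.24 1.12 0.98 1.15] [0.75 0.71 0.59 0.46 0.42 0.26] 0.4953617810760667
278 [144.  146.   86.5  74.5 217.  245.  253.  219.  138. ]
279 [140.5 143.5 145.   54.  177.  249.  248.  177.5 122. ]
280 [136.  136.5 138.5  67.5 255.  255.  248.  232.5 159.5]
281 [130.  131.  114.5  82.5 254.5 255.  249.  253.  232. ]
```

```bash
python3 shift.py '[[0,0,-0.002,0,0,0,0],[0,0,0,0,0,0,0],[0,0,0,0,0,0,0]]'; python3 prof.py; python3 -c "
from h import *
a=snap('scene','s4'); b=snap('top','t4')
a=cv2.resize(a[130:310,180:360],None,fx=2.2,fy=2.2);b=cv2.resize(b[130:310,130:310],None,fx=2.2,fy=2.2)
cv2.imwrite('pics/z4.png',np.hstack([a,b])[:,:,::-1])"
```

```text
time: 13.68
tool_pos: [0.5237, 0.0356, 0.1795]
tool_rot: [-0.001, 0.74, 0.673, -0.003]
contact_force: [-9.7, -5.4, 1.7]
gripper_width: 0.237
grasp_force: 60.0
[0.52 0.04 0.18] [-9.72 -5.48  1.  ]
[0.9  1.08 1.25 1.12 0.99 1.14] [0.76 0.72 0.61 0.46 0.44 0.27] 0.5018518518518518
278 [144.  148.   86.5  73.5 216.5 245.5 253.  218.  138. ]
279 [139.5 143.  145.   53.  178.  244.5 247.  177.5 121. ]
280 [137.  137.  140.   67.  255.  255.  245.  232.  158.5]
281 [130.  130.5 114.5  81.  255.  255.  248.5 253.  232.5]
```

View pics/z4.png

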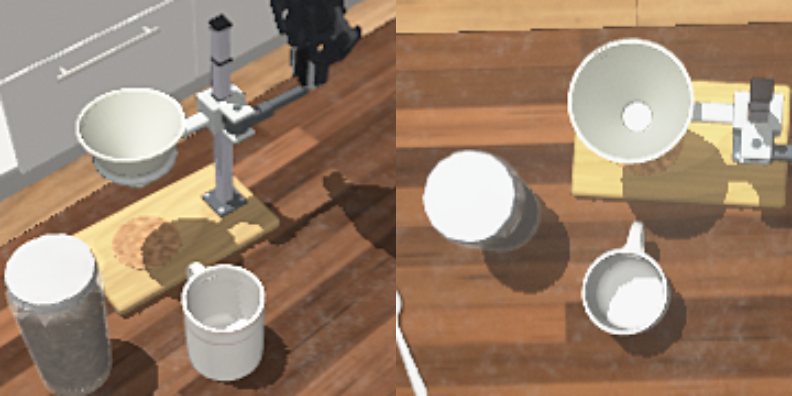

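The picture shows the collar's top edge at the lower ring (scene crop about (222,93)). The lever is shut with the knob still in the grip, and the mug and jar haven't moved.

```bash
python3 -c "
from plant import manip
print(manip.job_done())"
```

```text
the job is handed in; nothing more can be done
None
```

The job is handed in at about 14 s: by the camera, the collar's top edge is level with the middle of the lower ring (to roughly 1 mm), the lever is shut against its stop, the knob is still gripped, and the mug and jar were not touched.

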